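# Clamp a bracket in the welding fixture with a click torque wrench

### The job

The bracket has only been dropped roughly into the welding fixture: slide it fully home, flat on the bed, against both the end stop and the side stop. Then pull the torque wrench on the clamp screw clockwise (seen from above) until it clicks, and stop at once: pulling on past the click overtightens the clamp. Let go of the wrench, leaving it on the screw and the bracket clamped home, and leave the other things on the bench alone.

Things in the scene. Friction and masses are not known exactly. Their poses are not given: they have to be found in the camera images.
- fixture: Fixed welding fixture: dark bed plate 215 x 185 mm, its top 16 mm above the bench; a blue C-frame on its -y side reaches over it and carries a vertical clamp screw. Origin: on the bench under the screw's axis; x from the bed's front edge to the back, y left, z up. Bed: x -145 to 70, y -110 to 75 mm. Frame: arm x -17 to 17, y -100 to 0, z 66 to 92 mm, boss of radius 19 mm about the screw to z 97.
- end_stop (a point): Middle of the face of the end stop, a steel block screwed to the bed, 50 mm wide, 14 mm high; the face looks to the fixture's -x and lies 30 mm beyond the screw's axis. Axes as the fixture's.
- side_stop (a point): Middle of the face of the side stop, a steel bar 85 mm long screwed to the bed, 14 mm high; the face looks to the fixture's +y and lies 30 mm to the -y side of the screw's axis. Axes as the fixture's.
- bracket: Loose aluminium L-bracket, 0.23 kg: foot 120 (x) x 60 (y) x 8 mm and an upright flange across its -x end. Origin: centre of the foot's underside; x along the foot away from the flange, z up. Starts flat on the bed, 20 to 35 mm short of the end stop, 10 to 25 mm off the side stop, up to 0.12 rad out of square. Home: far end and -y edge on the stops, origin at x -30, y 0, z 16 mm of the fixture.
- flange (a point): Middle of the bracket's upright flange (8 mm thick along x, 60 mm wide along y, its top edge 18 mm above this point), 42 mm above the foot's underside, 56 mm to -x of the bracket's centre: the place to grip or push it; free all round, foot 34 mm below. Axes as the bracket's. Home: x -86, y 0, z 58 mm of the fixture. Sliding the bracket takes 1 to 3 N.
- clamp_foot: Round brass foot, 24 mm in diameter, at the lower end of the clamp screw, just above the bracket's foot when that is home. Origin: centre of its lower face. The gap to the bracket is 0.8 to 3.2 mm at the start, not the same each time. It goes down 3.2 mm for each radian that the screw turns.
- head (a point): Centre of the torque wrench's head (36 mm in diameter) on the axis of the clamp screw, 137 mm above the bench. It turns with the screw; x along the wrench when not clicked. The head sits on the screw's hex in another position each time, so the angle at which the wrench will click is not known beforehand: 0.2 to 1.0 rad of free running, then about 0.3 rad under rising load.
- wrench_grip (a point): Middle of the wrench's black grip, a level bar 24 mm thick, 74 mm long, free all round, 130 mm from the screw's axis, 137 mm above the bench; x outwards along the wrench. It starts pointing to the fixture's +y side, up to 0.75 rad either way. Clockwise from above tightens. Pull here, square to the wrench: about 9 N (1.15 N m) running free, rising to 11.5 N (1.5 N m), where it clicks.
- wrench_pin (a point): Pin by the head, 22 mm from the screw's axis, on which the wrench's tube breaks over when it clicks: the tube gives 0.12 rad (13 mm at the grip), the pull falls by half, to about 5 N, and the head stands still; then a dead stop pulls the screw on again and overtightens: 0.1 rad more is too much. Let go, the tube springs back straight and the screw stays tight. x along the tube.
- marker: Marker pen lying beside the fixture, 130 mm long. Leave alone.
- spanner: Open-ended spanner lying beside the fixture, 170 mm long. Leave alone.
- square: Engineer's square lying on the bench. Leave alone.
- offcut: Short offcut of slotted angle, 90 mm long, 45 mm high. Leave alone.
- tape_measure: Grey tape measure, 68 mm long, 62 mm high. Leave alone.
- spray_can: Spray can, 66 mm in diameter, 190 mm high. Leave alone.
There are look-alikes about, which are no part of the job. Leave any green look-alike of the bracket alone.

How it is judged:
On the way, in this order (a step that is already met when the one before it is completed fails the run):
1. the bracket lies home against both stops, not yet clamped (x of bracket in the frame of fixture above -0.0325 m and y of bracket in the frame of fixture below 0.0025 m and angle between the x axis of bracket and the x axis of fixture, either way round below 0.035 rad and z of bracket in the frame of fixture below 0.018 m and contact force between clamp_foot and bracket below 40 N), for 0.1 s.
2. the torque wrench has clicked (angle between the x axis of wrench_grip and the x axis of head, either way round above 0.05 rad and contact force between clamp_foot and bracket above 80 N), for 0.05 s.
At the end, for the whole second after the job is handed in: The bracket is home: within 2.5 mm of the end stop and of the side stop, square to them within 0.035 rad and flat on the bed; the clamp foot presses on it with 65 to 140 N (the click comes at about 113 N); the wrench is let go, sprung back straight and at rest (x of bracket in the frame of fixture above -0.0325 m and y of bracket in the frame of fixture below 0.0025 m and angle between the x axis of bracket and the x axis of fixture, either way round below 0.035 rad and z of bracket in the frame of fixture below 0.018 m and contact force between clamp_foot and bracket between 65 and 140 N and angle between the x axis of wrench_grip and the x axis of head, either way round below 0.03 rad and linear speed of bracket below 0.01 m/s); the robot touches nothing.
It fails at once if the clamp is overtightened: more than 140 N under the clamp foot (contact force between clamp_foot and bracket above 140 N).
It fails at once if a bystander is moved by more than 25 mm (distance of any of marker, spanner, square, offcut, tape_measure, spray_can from where it was at the start of the episode above 0.025 m).
It also fails if it takes over 72 s, if anything falls off the work surface, if the arm or the gripper's body presses on something with over 40 N, if the wrist force passes 120 N, or if a joint passes its speed limit or range.

### The arm

A 6-joint arm with a two-finger parallel gripper is mounted at the origin on the work surface. World frame = base frame: x ahead of the robot, y to its left, z up, the work surface at z = 0. Lengths are in m, angles in rad, forces in N, time in s.
With the tool pointing down it reaches from about 0.35 to 0.85 m from the base axis. Payload 8.1 kg.
Tool frame: the origin (TCP) lies at the very end of the fingers, on their centre line; the grasp point (between the pads) lies 19 mm behind it; z points along the fingers, y is the direction in which the jaws open and shut (so a half turn about z gives the same grasp; the last joint's range is limited). The gripper opens to 93 mm and grips with 3 to 60 N. Pads are 15 mm wide; open, the fingers measure 128 mm over their backs; the gripper's body (75 mm by 188 mm) begins 65 mm behind the grasp point.
Start: joints at [-1.289, 0.13, 1.488, -0, 1.523, -0.085], TCP at [0.215, -0.56, 0.219] pointing down, gripper open.
Joint ranges: [-2.96, 2.96], [-0.89, 2.26], [0.02, 2.5], [-1.34, 4.48], [0, 2.73], [-2.66, 2.66]. Speed limits (rad/s): [2.39, 2.39, 2.79, 3.14, 3.14, 3.14].

### API

Orientations are given as a rotation vector (axis times angle).
In Python, from plant import robot, vision gives the robot as it stands.
- The arm moves only by the shell command python3 -m creep 'ROWS' [FORCE]. ROWS is JSON, a list of rows, each a list of 7 numbers: the shift along the world's x, y, z in m, then the turn, a rotation vector about the world's x, y, z in degrees, then the closure, from 0 (fully open) to 1 (shut). A call has 1 to 10 rows; each row shifts and turns the commanded pose from where the row before left it; what a row does not reach is not made up. A row lasts 1/12 s, in which the tool goes at most 41.7 mm and 7.16 degrees, less where a joint would pass 70% of its speed; a pose out of reach is approached as far as the arm can. A call is refused whole if a number of a shift passes 0.0417 or a number of a turn 7.16, either way. A call with a gripper value outside its range is refused whole. The fingers move at their own pace and stop on an object; FORCE is the grip in N (left out, the last holds). Time passes only in rows, so rows that do not move let the fingers close. It gives the time, the measured TCP pose, the force and the opening at its end, in the units of the state.
- robot.read_state(): the state, without advancing time (a new reading comes with each control period).
- vision.read_camera(name): name is "scene" or "top" or "wrist"; returns (picture, depth): 400x640x3 uint8, red, green, blue; 400x640 float32, m along the optical axis (not along the pixel's ray), 0 where there is no reading.
- vision.get_calibration(name): a dict with "fx", "fy", "cx", "cy" (pixels), "dist_coeffs" ([k1, k2, p1, p2, k3] as OpenCV has them; the pictures are not rectified), "R" (3x3) and "t" (3): a world point X has camera coordinates R X + t; the wrist camera has in their place "T_tool_cam" (4x4, takes a point from camera to tool coordinates, whose origin is the TCP and whose axes are the flange's). Camera axes: x right, y down, z forward; pixel columns grow to the right and rows downward; lengths in m; the calibration is good to about 2 mm. A picture is of the moment at which its call begins: read the wrist's pose just before it. get_calibration takes no time and is no camera call.
- robot.close_job(): hands the job in, once; it reports no verdict.
The state is a dict: "t": time; "q": joint angles; "dq": joint speeds; "joint_torque": joint torques, N m; "tool_pos": TCP position; "orientation": TCP orientation; "force": force on the tool from outside, world axes, zero at the start; "wrist_torque": the same for the moment, N m; "opening": finger opening in m.
Only numpy, scipy, OpenCV 4.12 (cv2) and the standard library are available. Lean on these libraries where they do the work, as an engineer would, in place of code of your own. Each camera call takes 0.05 s, during which the arm holds its last target. There are 200 camera calls.

## Working session

There is one attempt and no reset: what is moved stays moved. The work goes in short steps, Python scripts to look and compute and a shell command to move; the robot and the scene stay as the last step left them, time stands still between calls to the robot, and variables do not carry over. Pictures are saved under pics/ and viewed, on a budget of 10 in all, crops included, one or two more only if the job needs it, and the job is handed in when it is done.

```bash
ls; mkdir -p pics; python3 - <<'E'
from plant import robot, vision
import cv2,numpy as np
s=robot.read_state(); print({k:np.round(v,3).tolist() for k,v in s.items()})
for n in ("scene","top"):
    p,d=vision.read_camera(n); np.savez(f"{n}0.npz",p=p,d=d)
    cv2.imwrite(f"pics/{n}0.png",p[:,:,::-1])
    c=vision.get_calibration(n); print(n,{k:np.round(v,4).tolist() for k,v in c.items()})
print(vision.get_calibration("wrist"))
E
```

```text
pics
{'t': 0.0, 'q': [-1.289, 0.131, 1.489, -0.0, 1.523, -0.085], 'dq': [-0.001, -0.0, 0.0, 0.002, 0.002, -0.0], 'joint_torque': [0.002, -55.984, -49.177, 0.077, 0.035, -0.0], 'tool_pos': [0.215, -0.56, 0.218], 'orientation': [-3.087, -0.573, 0.0], 'force': [-0.121, 0.053, -0.113], 'wrist_torque': [0.045, 0.011, -0.009], 'opening': 0.093}
scene {'fx': 414.1409, 'fy': 414.1409, 'cx': 319.5433, 'cy': 199.5312, 'dist_coeffs': [-0.011, 0.0, 0.0, 0.0, 0.0], 'R': [[-0.8155, 0.5784, -0.0218], [0.4, 0.536, -0.7435], [-0.4183, -0.615, -0.6684]], 't': [0.4711, -0.1406, 1.4345]}
top {'fx': 516.2828, 'fy': 516.2828, 'cx': 327.8086, 'cy': 203.3979, 'dist_coeffs': [0.0385, 0.0, 0.0, 0.0, 0.0], 'R': [[0.024, -0.9997, -0.0043], [-0.9916, -0.0233, -0.1275], [0.1273, 0.0073, -0.9918]], 't': [-0.0294, 0.5754, 1.2631]}
{'fx': 353.34702316370834, 'fy': 353.34702316370834, 'cx': 318.49669087017617, 'cy': 194.54508352777827, 'dist_coeffs': array([-0.0261231,  0.       ,  0.       ,  0.       ,  0.       ]), 'T_tool_cam': array([[-3.31124660e-04, -9.64647845e-01, -2.63542074e-01,
         7.26532124e-02],
       [ 9.99999936e-01, -3.55293289e-04,  4.40471115e-05,
        -1.10745121e-03],
       [-1.36124682e-04, -2.63542043e-01,  9.64647901e-01,
        -1.65686348e-01],
       [ 0.00000000e+00,  0.00000000e+00,  0.00000000e+00,
         1.00000000e+00]])}
```

View pics/scene0.png

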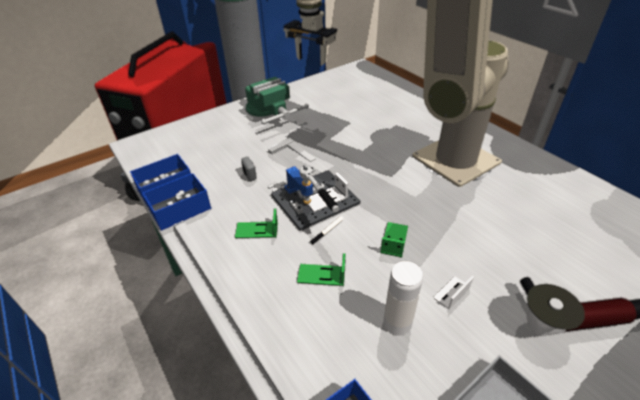

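View pics/top0.png

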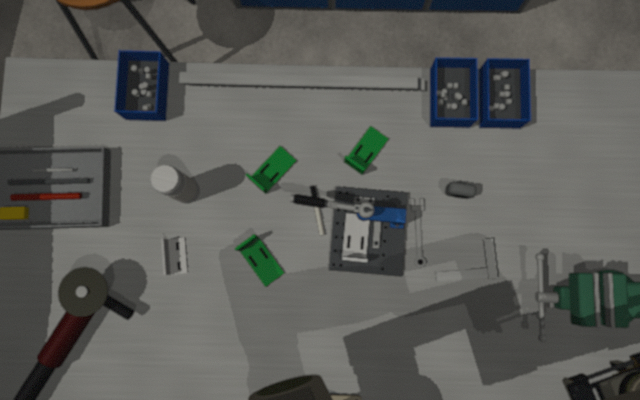

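Scene: fixture with blue C-frame at scene (315,197), green look-alikes at (257,230), (322,273), (395,238). Top: fixture (368,232), wrench head (366,209), black grip (310,200), silver bracket (356,235), green look-alikes (368,148), (272,168), (262,260); the offcut at (175,255), marker (319,215), tape measure (462,188), spanner (420,230), square (470,265), can (168,180). The silver bracket on the bed is my choice; I'll check it in a close crop.

```bash
cat > h.py <<'E'
import numpy as np,cv2
from plant import robot,vision
from scipy.spatial.transform import Rotation as Ro
def ray(n,uv,pose=None):
    c=vision.get_calibration(n); K=np.array([[c["fx"],0,c["cx"]],[0,c["fy"],c["cy"]],[0,0,1]])
    uv=np.array(uv,float).reshape(-1,1,2)
    d=cv2.undistortPoints(uv,K,np.array(c["dist_coeffs"]))[:,0]; d=np.c_[d,np.ones(len(d))]
    if n=="wrist":
        T=np.eye(4); T[:3,:3]=Ro.from_rotvec(pose["orientation"]).as_matrix(); T[:3,3]=pose["tool_pos"]
        T=T@np.array(c["T_tool_cam"]); return T[:3,3],d@T[:3,:3].T
    R=np.array(c["R"]);t=np.array(c["t"]); return -R.T@t,d@R
def plane(n,uv,z,pose=None):
    o,d=ray(n,uv,pose); return o+d*((z-o[2])/d[:,2])[:,None]
E
python3 - <<'E'
from h import *
p=np.load("top0.npz")["p"]
c=p[170:285,285:425]; cv2.imwrite("pics/c1.png",cv2.resize(c,None,fx=5.5,fy=5.2,interpolation=cv2.INTER_CUBIC)[:,:,::-1])
for nm,uv,z in [("head",(366,209),.137),("grip",(310,200),.137),("bed corners",[(333,187),(410,192),(405,276),(330,272)],.016)]:
    print(nm,plane("top",uv,z).round(3).tolist())
E
```

```text
head [[0.552, -0.105, 0.137]]
grip [[0.57, 0.025, 0.137]]
bed corners [[0.621, -0.028, 0.016], [0.613, -0.225, 0.016], [0.4, -0.213, 0.016], [0.405, -0.025, 0.016]]
```

View pics/c1.png

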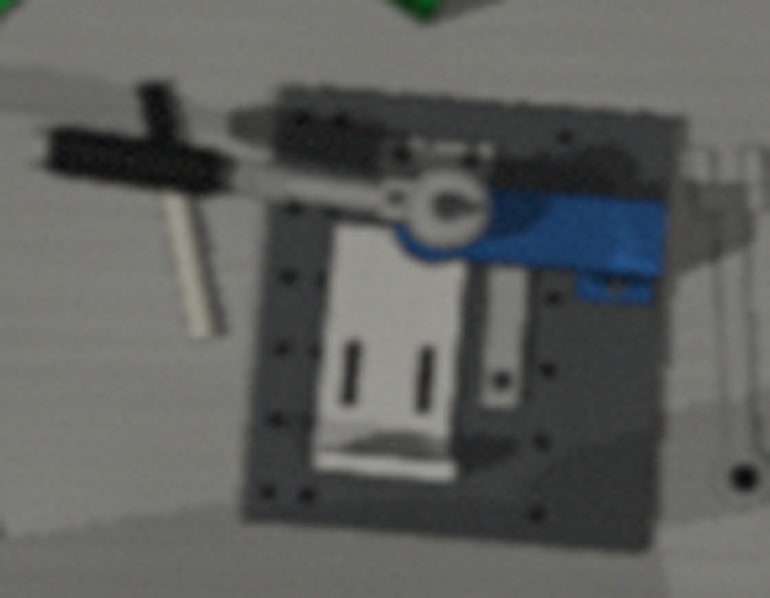

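The close crop confirms the choice. The silver L-bracket (foot about (395,340), flange edge (385,467)) lies short of the end stop and off the side stop (505,335). The wrench grip is black at (135,160), head (447,208). The black-and-white stick under the grip is the marker.

```bash
python3 - <<'E'
from h import *
cr=lambda a:[(285+x/5.5-.4,170+y/5.2-.4) for x,y in a]
P=lambda a,z:plane("top",cr(a),z)[:,:2]
bed=P([(280,88),(685,118),(655,548),(245,520)],.016); print("bed",bed.round(4).tolist())
fx=[bed[0]-bed[3],bed[1]-bed[2]]; fy=[bed[0]-bed[1],bed[3]-bed[2]]
ang=[np.arctan2(v[1],v[0]) for v in fx]+[np.arctan2(-v[0],v[1]) for v in fy]; print("yaw",np.round(ang,3),[np.linalg.norm(v).round(3) for v in fx+fy])
a=np.mean(ang); R=np.array([[np.cos(a),-np.sin(a)],[np.sin(a),np.cos(a)]])
loc=np.array([[70,75],[70,-110],[-145,-110],[-145,75]])/1e3
o=(bed-loc@R.T).mean(0); print("origin",o.round(4))
head=P([(449,208)],.148)[0]; print("head",head.round(4))
f=P([(315,464),(457,475)],.076); m=f.mean(0); v=f[0]-f[1]; print("flange top",f.round(4).tolist(),"yaw",np.arctan2(-v[0],v[1]).round(3),np.linalg.norm(v).round(3),"mid in fixture",((m-o)@R).round(4))
foot=P([(333,225),(322,430)],.024);v=foot[0]-foot[1];print("foot left edge yaw",np.arctan2(v[1],v[0]).round(3))
foot=P([(464,265),(457,440)],.024);v=foot[0]-foot[1];print("foot right edge yaw",np.arctan2(v[1],v[0]).round(3))
g=P([(50,150),(225,172)],.137);print("grip",g.round(4).tolist(),g.mean(0).round(4),"ang", np.arctan2(*(g.mean(0)-head)[::-1]).round(3))
print("target flange world",(o+R@[-.086,0]).round(4),"a",a.round(3))
s=robot.read_state(); print(Ro.from_rotvec(s["orientation"]).as_matrix().round(3))
E
```

```text
bed [[0.6227, -0.0343], [0.6121, -0.2231], [0.4021, -0.2102], [0.4108, -0.0229]]
yaw [-0.053 -0.062 -0.056 -0.047] [np.float64(0.212), np.float64(0.21), np.float64(0.189), np.float64(0.187)]
origin [ 0.5504 -0.1072]
head [ 0.5494 -0.1051]
flange top [[0.4372, -0.0531], [0.4337, -0.1152]] yaw -0.057 0.062 mid in fixture [-0.116   0.0168]
foot left edge yaw -0.031
foot right edge yaw -0.024
grip [[0.5728, 0.0631], [0.5646, -0.0111]] [0.5687 0.026 ] ang 1.424
target flange world [ 0.4645 -0.1025] a -0.054
[[ 0.933  0.359 -0.   ]
 [ 0.359 -0.933  0.002]
 [ 0.    -0.002 -1.   ]]
```

```bash
python3 -m creep '[[0.011,0.024,0,0,0,-1.2,0],[0.011,0.024,0,0,0,-1.2,0],[0.011,0.024,0,0,0,-1.2,0],[0.011,0.024,0,0,0,-1.2,0],[0.011,0.024,0,0,0,-1.2,0],[0.011,0.024,0,0,0,-1.2,0],[0.011,0.024,0,0,0,-1.2,0],[0.011,0.024,0,0,0,-1.2,0],[0.011,0.024,0,0,0,-1.2,0],[0.011,0.024,0,0,0,-1.2,0]]' && python3 -m creep '[[0.011,0.024,0,0,0,-1.2,0],[0.011,0.024,0,0,0,-1.2,0],[0.011,0.024,0,0,0,-1.2,0],[0.011,0.024,0,0,0,-1.2,0],[0.011,0.024,0,0,0,-1.2,0],[0.011,0.024,0,0,0,-1.2,0],[0.011,0.024,0,0,0,-1.2,0],[0.011,0.024,0,0,0,-1.2,0],[0.011,0.024,0,0,0,-1.2,0],[0.011,0.024,0,0,0,-1.2,0]]' && python3 -m creep '[[0,0,0,0,0,0,0],[0,0,0,0,0,0,0],[0,0,0,0,0,0,0]]'
python3 - <<'E'
from h import *
s=robot.read_state(); p,d=vision.read_camera("wrist"); np.savez("w1.npz",p=p,d=d,**{k:s[k] for k in("tool_pos","orientation")})
cv2.imwrite("pics/w1.png",p[:,:,::-1]); print(np.round(s["q"],3),Ro.from_rotvec(s["orientation"]).as_matrix().round(3))
E
```

```text
t: 0.93
tool_pos: [0.3253, -0.3187, 0.2182]
orientation: [-3.131, -0.245, 0.001]
force: [-0.2, 0.3, 0.7]
opening: 0.093
t: 1.77
tool_pos: [0.4353, -0.0787, 0.2183]
orientation: [-3.14, 0.083, 0.001]
force: [0.7, 0.6, -0.0]
opening: 0.093
t: 2.02
tool_pos: [0.4348, -0.0804, 0.2183]
orientation: [3.14, -0.08, -0.001]
force: [0.3, 0.4, 0.6]
opening: 0.0932
[-0.298 -0.309  1.902 -0.     1.549  1.323] [[ 0.999 -0.051 -0.001]
 [-0.051 -0.999 -0.   ]
 [-0.001  0.    -1.   ]]
```

View pics/w1.png

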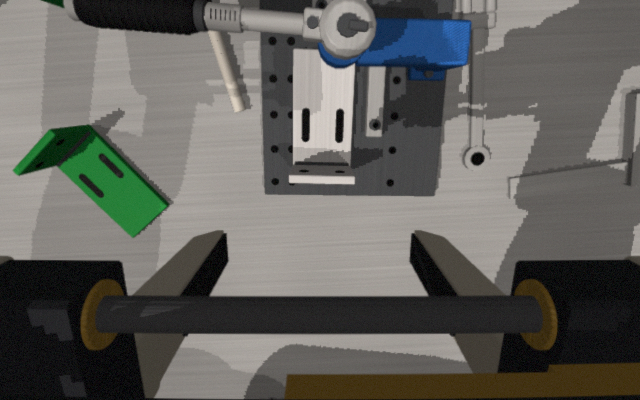

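The wrist view shows the flange's top edge from (289,180) to (355,181), the foot's side edges, the side stop (375,100), wrench head (348,27) and grip (135,12). The fingers are at (215,260) and (425,260).

```bash
python3 - <<'E'
from h import *
s=dict(np.load("w1.npz"))
W=lambda a,z:plane("wrist",a,z,s)[:,:2].round(4)
f=W([(289,180.5),(355,181)],.076);v=f[0]-f[1];print("flange",f.tolist(),f.mean(0),np.arctan2(-v[0],v[1]).round(3),np.linalg.norm(v))
b=W([(265,194),(437,195)],.016);v=b[0]-b[1];print("bed front",b.tolist(),np.arctan2(-v[0],v[1]).round(3),np.linalg.norm(v))
e=W([(297,60),(292,165)],.024);v=e[0]-e[1];print("foot edge L",e.tolist(),np.arctan2(v[1],v[0]).round(3))
e=W([(368,70),(366,137)],.030);v=e[0]-e[1];print("side stop face",e.tolist(),np.arctan2(v[1],v[0]).round(3))
print("head",W([(348,27)],.150),"grip",W([(75,10),(208,15)],.137).tolist())
print("green",W([(18,172),(165,210)],.05).tolist())
E
```

```text
flange [[0.4372, -0.0533], [0.4337, -0.1122]] [ 0.43545 -0.08275] -0.059 0.059003898176306954
bed front [[0.41, -0.0205], [0.3993, -0.2063]] -0.058 0.18610784507913686
foot edge L [[0.5434, -0.0645], [0.4416, -0.0525]] -0.117
side stop face [[0.5304, -0.1316], [0.4672, -0.1286]] -0.047
head [[ 0.5482 -0.1034]] grip [[0.5709, 0.0708], [0.5624, -0.0151]]
green [[0.4539, 0.2149], [0.4077, 0.075]]
```

```bash
python3 -m creep '[[0.001,-0.002,-0.02,0,0,0,0],[0,0,-0.025,0,0,0,0],[0,0,-0.025,0,0,0,0],[0,0,-0.025,0,0,0,0],[0,0,-0.025,0,0,0,0],[0,0,-0.02,0,0,0,0],[0,0,-0.02,0,0,0,0],[0,0,-0.013,0,0,0,0],[0,0,0,0,0,0,0],[0,0,0,0,0,0,0]]' && python3 -m creep '[[0,0,0,0,0,0,0.3],[0,0,0,0,0,0,0.45],[0,0,0,0,0,0,0.6],[0,0,0,0,0,0,0.6],[0,0,0,0,0,0,0.6],[0,0,0,0,0,0,0.6]]' 12
```

```text
t: 2.9
tool_pos: [0.4352, -0.0828, 0.0452]
orientation: [-3.14, 0.084, 0.003]
force: [0.1, -0.0, 0.2]
opening: 0.0932
t: 3.4
tool_pos: [0.4365, -0.0822, 0.0461]
orientation: [3.14, -0.082, 0.001]
force: [-0.5, -1.0, 2.8]
opening: 0.0598
```

```bash
python3 -m creep '[[0.003,-0.0018,0,0,0,0,0.6],[0.003,-0.0018,0,0,0,0,0.6],[0.003,-0.0018,0,0,0,0,0.6],[0.003,-0.0018,0,0,0,0,0.6],[0.003,-0.0018,0,0,0,0,0.6],[0.003,-0.0018,0,0,0,0,0.6],[0.003,-0.0014,0,0,0,0,0.6],[0,0,0,0,0,0,0.6]]' && python3 -m creep '[[0.0013,0,0,0,0,0,0.6],[0.0013,0,0,0,0,0,0.6],[0,0,0,0,0,0,0.6]]' && python3 -m creep '[[0.0013,0,0,0,0,0,0.6],[0.0007,0,0,0,0,0,0.6],[0,0,0,0,0,0,0.6]]'
```

```text
t: 4.07
tool_pos: [0.4578, -0.0945, 0.0461]
orientation: [3.14, -0.082, 0.001]
force: [0.2, -0.8, 3.7]
opening: 0.0596
t: 4.32
tool_pos: [0.4597, -0.0944, 0.0461]
orientation: [3.14, -0.082, -0.001]
force: [-3.1, -1.3, 6.0]
opening: 0.0601
t: 4.57
tool_pos: [0.4616, -0.0944, 0.046]
orientation: [3.14, -0.082, -0.001]
force: [-4.1, -0.1, 7.0]
opening: 0.0599
```

```bash
for i in 1; do python3 -m creep '[[0.001,0,0,0,0,0,0.6],[0,0,0,0,0,0,0.6]]'; python3 -m creep '[[0.001,0,0,0,0,0,0.6],[0,0,0,0,0,0,0.6]]'; python3 -m creep '[[0.001,0,0,0,0,0,0.6],[0,0,0,0,0,0,0.6]]'; done
```

```text
t: 4.73
tool_pos: [0.4626, -0.0944, 0.0461]
orientation: [3.14, -0.082, -0.001]
force: [-3.5, -0.8, 7.4]
opening: 0.0599
t: 4.9
tool_pos: [0.4633, -0.0944, 0.046]
orientation: [3.14, -0.082, -0.002]
force: [-6.1, -0.7, 9.1]
opening: 0.0603
t: 5.07
tool_pos: [0.4636, -0.0944, 0.0459]
orientation: [3.14, -0.082, -0.004]
force: [-9.4, -0.1, 10.6]
opening: 0.0597
```

```bash
python3 -m creep '[[-0.0005,-0.0013,0.0005,0,0,0,0.6],[0,-0.0013,0,0,0,0,0.6],[0,-0.0013,0,0,0,0,0.6],[0,0,0,0,0,0,0.6]]'; python3 -m creep '[[0,-0.001,0,0,0,0,0.6],[0,0,0,0,0,0,0.6]]'; python3 -m creep '[[0,-0.001,0,0,0,0,0.6],[0,0,0,0,0,0,0.6]]';python3 -m creep '[[0,-0.001,0,0,0,0,0.6],[0,0,0,0,0,0,0.6]]'
```

```text
t: 5.4
tool_pos: [0.4637, -0.0973, 0.0459]
orientation: [-3.139, 0.081, 0.002]
force: [-3.8, 5.0, 5.1]
opening: 0.0599
t: 5.57
tool_pos: [0.4637, -0.0982, 0.0459]
orientation: [-3.139, 0.081, 0.002]
force: [-3.4, 5.0, 5.1]
opening: 0.0597
t: 5.73
tool_pos: [0.4636, -0.0987, 0.0459]
orientation: [-3.138, 0.081, 0.002]
force: [-4.3, 7.7, 5.6]
opening: 0.0601
t: 5.9
tool_pos: [0.4636, -0.0989, 0.046]
orientation: [-3.137, 0.081, 0.003]
force: [-4.5, 11.4, 8.3]
opening: 0.0599
```

```bash
python3 -m creep '[[0.001,0,0,0,0,0,0.6],[0,0,0,0,0,0,0.6]]'; python3 -m creep '[[0.001,0,0,0,0,0,0.6],[0,0,0,0,0,0,0.6]]'
python3 - <<'E'
from h import *
for n in("top","wrist"):
    s=robot.read_state();p,d=vision.read_camera(n); np.savez(n+"2.npz",p=p,d=d,**{k:s[k] for k in("tool_pos","orientation")})
w=p[0:260,200:440]; t=np.load("top2.npz")["p"][180:280,320:420]
cv2.imwrite("pics/c2.png",np.hstack([cv2.resize(t,(400,400),interpolation=2),cv2.resize(w,(369,400),interpolation=2)])[:,:,::-1])
E
```

```text
t: 6.07
tool_pos: [0.4638, -0.0989, 0.0458]
orientation: [-3.137, 0.081, 0.006]
force: [-8.8, 12.6, 10.5]
opening: 0.0598
t: 6.23
tool_pos: [0.4643, -0.0988, 0.0456]
orientation: [-3.137, 0.081, 0.007]
force: [-11.4, 11.2, 12.8]
opening: 0.0594
```

View pics/c2.png

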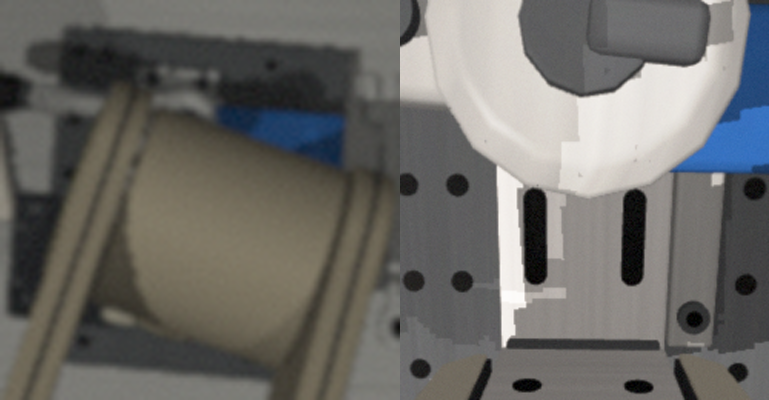

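The bracket's foot edge now lies along the side stop (crop right, x≈668, no visible gap). I'll release, rise, and check the end stop.

```bash
python3 -m creep '[[0,0,0,0,0,0,0.5],[0,0,0,0,0,0,0.2],[0,0,0,0,0,0,0],[0,0,0,0,0,0,0],[-0.001,0,0.03,0,0,0,0],[0,0,0.04,0,0,0,0],[-0.015,0,0.04,0,0,0,0],[-0.02,0,0.04,0,0,0,0],[-0.02,0,0.02,0,0,0,0],[0,0,0,0,0,0,0]]'; python3 -m creep '[[0,0,0,0,0,0,0],[0,0,0,0,0,0,0]]'
python3 - <<'E'
from h import *
for n in("scene","top","wrist"):
    s=robot.read_state();p,d=vision.read_camera(n); np.savez(n+"3.npz",p=p,d=d,**{k:s[k] for k in("tool_pos","orientation")})
w=p[0:220,240:460]; t=np.load("scene3.npz")["p"][155:235,265:365]
cv2.imwrite("pics/c3.png",np.hstack([cv2.resize(t,(300,240),interpolation=2),np.zeros((240,1,3),np.uint8)]) [:,:,::-1] if 0 else cv2.copyMakeBorder(cv2.resize(w,(490,490),interpolation=2),0,0,0,310,0)[:,:,::-1].copy())
im=cv2.imread("pics/c3.png"); im[:240,495:795]=cv2.resize(t,(300,240),interpolation=2)[:,:,::-1]; cv2.imwrite("pics/c3.png",im)
E
```

```text
t: 7.17
tool_pos: [0.413, -0.1025, 0.2187]
orientation: [3.137, -0.082, 0.014]
force: [0.4, -0.0, 0.4]
opening: 0.0928
t: 7.33
tool_pos: [0.4121, -0.1013, 0.2118]
orientation: [3.14, -0.082, 0.0]
force: [0.1, 0.7, -0.7]
opening: 0.0927
```

View pics/c3.png

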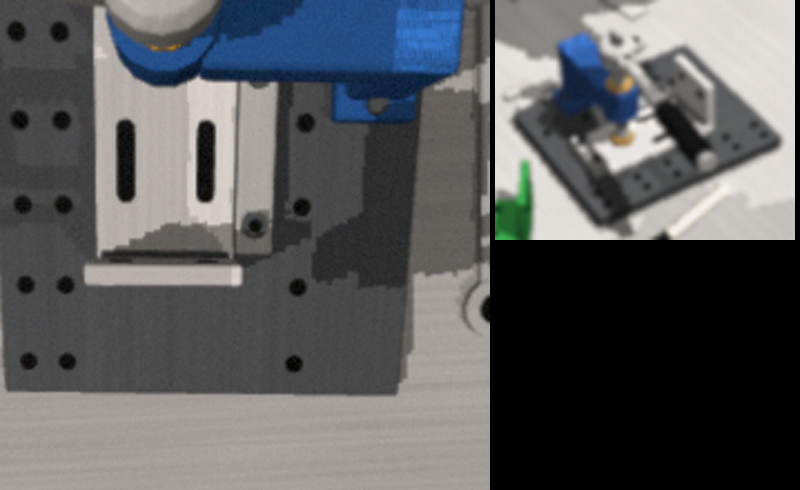

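The flange's top edge lies at crop (85–241, 275), the bed's front edge at y≈391, and the foot edge touches the side stop at x≈236. In the scene inset, the brass foot stands over the plate.

```bash
python3 - <<'E'
from h import *
s=dict(np.load("wrist3.npz")); k=220/490
W=lambda a,z:plane("wrist",[(240+x*k-.25,y*k-.25) for x,y in a],z,s)[:,:2]
b=W([(7,390),(396,393)],.016); f=W([(85,284),(241,284)],.076); g=W([(85,264),(241,264)],.076)
ey=(b[0]-b[1])/np.linalg.norm(b[0]-b[1]); ex=np.array([ey[1],-ey[0]])
print("bed",b.round(4).tolist(),np.arctan2(-ey[0],ey[1]))
print("outer face from bed front (home .055)",(f-b[0])@ex, "inner (home .063)",(g-b[0])@ex)
print("y from bed right (home .080,.140)",(f-b[1])@ey, np.linalg.norm(b[0]-b[1]))
v=f[0]-f[1];print("yaw",np.arctan2(-v[0],v[1]))
# top view cross-check: wrench geometry & end-stop
print(s["tool_pos"])
E
```

```text
bed [[0.4104, -0.0209], [0.3994, -0.2029]] -0.060132639039721124
outer face from bed front (home .055) [0.05411406 0.05455644] inner (home .063) [0.06150249 0.06193989]
y from bed right (home .080,.140) [0.1378522  0.07914049] 0.1823036738816232
yaw -0.052597941405978385
[ 0.41162092 -0.1009615   0.21067659]
```

```bash
python3 -m creep '[[0.013,0.0105,0.002,0,0,7.1,0],[0.013,0.0105,0.002,0,0,7.1,0],[0.013,0.0105,0,0,0,7.1,0],[0.013,0.0105,0,0,0,7.1,0],[0.013,0.0105,0,0,0,7.1,0],[0.013,0.0105,0,0,0,7.1,0],[0.013,0.0105,0,0,0,7.1,0],[0.013,0.0105,0,0,0,7.1,0],[0.013,0.0105,0,0,0,7.1,0],[0.013,0.0105,0,0,0,7.1,0]]'; python3 -m creep '[[0.0125,0.01,0,0,0,7.1,0],[0.0125,0.01,0,0,0,7.1,0],[0,0,0,0,0,0,0],[0,0,0,0,0,0,0],[0,0,0,0,0,0,0]]'
python3 - <<'E'
from h import *
s=robot.read_state();p,d=vision.read_camera("wrist"); np.savez("w4.npz",p=p,d=d,**{k:s[k] for k in("tool_pos","orientation")})
R=Ro.from_rotvec(s["orientation"]).as_matrix();print(np.degrees(np.arctan2(R[1,1],R[0,1])),s["tool_pos"],s["q"][5])
cv2.imwrite("pics/w4.png",p[:,:,::-1])
E
```

```text
t: 8.32
tool_pos: [0.5423, 0.0047, 0.2144]
orientation: [-2.597, -1.764, 0.004]
force: [-0.2, -0.7, -0.7]
opening: 0.093
t: 8.73
tool_pos: [0.5663, 0.0236, 0.2152]
orientation: [-2.37, -2.06, 0.003]
force: [-0.6, 0.2, 0.4]
opening: 0.093
-7.985315618939527 [0.56628706 0.02356468 0.21515226] 0.09072493923170975
```

View pics/w4.png

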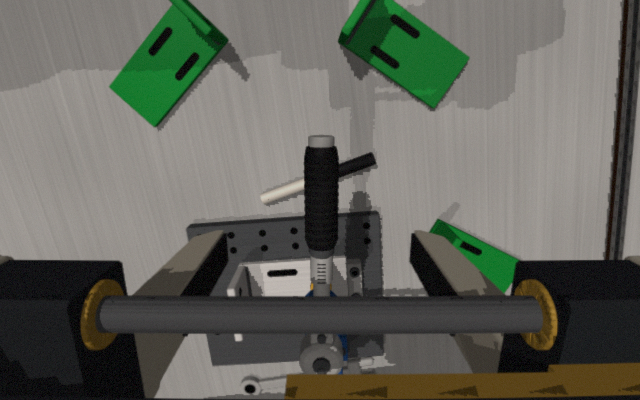

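The grip runs from (320,147) to (321,249), midway between the fingers and parallel to the tool; the head is at (321,357).

```bash
python3 - <<'E'
from h import *
s=dict(np.load("w4.npz"))
g=plane("wrist",[(320.5,148),(321,249)],.143,s); h=plane("wrist",[(321,357)],.15,s)
print(g.round(4).tolist(),g.mean(0).round(4),h.round(4),np.linalg.norm(g[0]-g[1]),np.linalg.norm((g.mean(0)-h[0])[:2]),np.arctan2(*(g.mean(0)-h[0])[1::-1]))
E
python3 -m creep '[[0,0,-0.03,0,0,0,0],[0,0,-0.03,0,0,0,0],[0,0,-0.025,0,0,0,0],[0,0,-0.015,0,0,0,0.3],[0,0,0,0,0,0,0.6],[0,0,0,0,0,0,0.66],[0,0,0,0,0,0,0.66],[0,0,0,0,0,0,0.66],[0,0,0,0,0,0,0.66]]' 20
```

```text
[[0.5724, 0.0644, 0.143], [0.5626, -0.0086, 0.143]] [0.5675 0.0279 0.143 ] [[ 0.5504 -0.096   0.15  ]] 0.07367484318224297 0.1251002024640219 1.434140243692211
t: 9.53
tool_pos: [0.5682, 0.0237, 0.1184]
orientation: [2.366, 2.064, 0.003]
force: [0.9, 0.1, 0.2]
opening: 0.0575
```

```bash
python3 -m creep '[[0,0,0,0,0,0,0.66],[0,0,0,0,0,0,0.66],[0,0,0,0,0,0,0.66],[0,0,0,0,0,0,0.66]]'
python3 - <<'E'
import numpy as np
d=.03
for i in range(48):
    t=1.43-d*i-d/2
    print(f"{1.43-d*(i+1):.2f}: {1e3*.13*d*np.sin(t):.1f},{-1e3*.13*d*np.cos(t):.1f}",end="  ")
E
```

```text
t: 9.87
tool_pos: [0.5671, 0.0239, 0.1166]
orientation: [2.367, 2.066, 0.0]
force: [0.1, 0.4, -0.6]
opening: 0.0333
1.40: 3.9,-0.6  1.37: 3.8,-0.7  1.34: 3.8,-0.8  1.31: 3.8,-0.9  1.28: 3.8,-1.1  1.25: 3.7,-1.2  1.22: 3.7,-1.3  1.19: 3.6,-1.4  1.16: 3.6,-1.5  1.13: 3.6,-1.6  1.10: 3.5,-1.7  1.07: 3.4,-1.8  1.04: 3.4,-1.9  1.01: 3.3,-2.0  0.98: 3.3,-2.1  0.95: 3.2,-2.2  0.92: 3.1,-2.3  0.89: 3.1,-2.4  0.86: 3.0,-2.5  0.83: 2.9,-2.6  0.80: 2.8,-2.7  0.77: 2.8,-2.8  0.74: 2.7,-2.8  0.71: 2.6,-2.9  0.68: 2.5,-3.0  0.65: 2.4,-3.1  0.62: 2.3,-3.1  0.59: 2.2,-3.2  0.56: 2.1,-3.3  0.53: 2.0,-3.3  0.50: 1.9,-3.4  0.47: 1.8,-3.5  0.44: 1.7,-3.5  0.41: 1.6,-3.6  0.38: 1.5,-3.6  0.35: 1.4,-3.6  0.32: 1.3,-3.7  0.29: 1.2,-3.7  0.26: 1.1,-3.8  0.23: 0.9,-3.8  0.20: 0.8,-3.8  0.17: 0.7,-3.8  0.14: 0.6,-3.9  0.11: 0.5,-3.9  0.08: 0.4,-3.9  0.05: 0.3,-3.9  0.02: 0.1,-3.9  -0.01: 0.0,-3.9
```

```bash
python3 -m creep '[[0.0039,-0.0006,0,0,0,-1.72,0.66],[0.0038,-0.0007,0,0,0,-1.72,0.66],[0.0038,-0.0008,0,0,0,-1.72,0.66],[0.0038,-0.0009,0,0,0,-1.72,0.66],[0.0038,-0.0011,0,0,0,-1.72,0.66]]'; python3 -m creep '[[0,0,0,0,0,0,0.66]]'
```

```text
t: 10.28
tool_pos: [0.5841, 0.0204, 0.1153]
orientation: [-2.513, -1.879, 0.006]
force: [-8.0, 2.5, 1.7]
opening: 0.032
t: 10.37
tool_pos: [0.5844, 0.0203, 0.1153]
orientation: [-2.514, -1.878, 0.005]
force: [-7.3, 3.5, 1.8]
opening: 0.032
```

```bash
python3 -m creep '[[0.0037,-0.0012,0,0,0,-1.72,0.66],[0.0037,-0.0013,0,0,0,-1.72,0.66],[0.0036,-0.0014,0,0,0,-1.72,0.66],[0,0,0,0,0,0,0.66]]'; python3 -m creep '[[0.0036,-0.0015,0,0,0,-1.72,0.66],[0.0036,-0.0016,0,0,0,-1.72,0.66],[0.0035,-0.0017,0,0,0,-1.72,0.66],[0,0,0,0,0,0,0.66]]'
```

```text
t: 10.7
tool_pos: [0.5954, 0.0166, 0.1153]
orientation: [-2.596, -1.763, 0.005]
force: [-8.3, 3.2, 0.8]
opening: 0.0316
t: 11.03
tool_pos: [0.6061, 0.0119, 0.1153]
orientation: [-2.673, -1.644, 0.005]
force: [-7.2, 4.1, 0.0]
opening: 0.032
```

```bash
python3 -m creep '[[0.0034,-0.0018,0,0,0,-1.72,0.66],[0.0034,-0.0019,0,0,0,-1.72,0.66],[0,0,0,0,0,0,0.66]]'; python3 -m creep '[[0.0033,-0.002,0,0,0,-1.72,0.66],[0,0,0,0,0,0,0.66]]'
```

```text
t: 11.28
tool_pos: [0.6129, 0.0082, 0.1153]
orientation: [-2.721, -1.563, 0.005]
force: [-6.9, 3.5, 1.0]
opening: 0.0318
t: 11.45
tool_pos: [0.6162, 0.0064, 0.1152]
orientation: [-2.744, -1.523, 0.005]
force: [-7.5, 4.1, 1.6]
opening: 0.0318
```

```bash
python3 -m creep '[[0.0033,-0.0021,0,0,0,-1.72,0.66],[0,0,0,0,0,0,0.66]]'; python3 -m creep '[[0.0032,-0.0022,0,0,0,-1.72,0.66],[0,0,0,0,0,0,0.66]]'
```

```text
t: 11.62
tool_pos: [0.6194, 0.0043, 0.1152]
orientation: [-2.766, -1.481, 0.005]
force: [-6.2, 4.1, 0.7]
opening: 0.0317
t: 11.78
tool_pos: [0.6227, 0.0021, 0.1152]
orientation: [-2.788, -1.44, 0.005]
force: [-6.6, 4.8, 0.3]
opening: 0.0318
```

```bash
python3 -m creep '[[0.0031,-0.0023,0,0,0,-1.72,0.66],[0.0031,-0.0024,0,0,0,-1.72,0.66],[0,0,0,0,0,0,0.66]]'; python3 -m creep '[[0.003,-0.0025,0,0,0,-1.72,0.66],[0,0,0,0,0,0,0.66]]'
```

```text
t: 12.03
tool_pos: [0.629, -0.0026, 0.1152]
orientation: [-2.83, -1.355, 0.005]
force: [-6.0, 4.9, 1.0]
opening: 0.0315
t: 12.2
tool_pos: [0.6319, -0.005, 0.1152]
orientation: [-2.85, -1.313, 0.005]
force: [-6.7, 6.0, 1.0]
opening: 0.0319
```

```bash
python3 -m creep '[[0.0029,-0.0026,0,0,0,-1.72,0.66],[0.0028,-0.0027,0,0,0,-1.72,0.66],[0,0,0,0,0,0,0.66]]'
```

```text
t: 12.45
tool_pos: [0.6378, -0.0103, 0.1152]
orientation: [-2.888, -1.227, 0.005]
force: [-6.4, 5.8, 0.3]
opening: 0.0314
```

```bash
python3 -m creep '[[0.0028,-0.0028,0,0,0,-1.72,0.66],[0.0027,-0.0028,0,0,0,-1.72,0.66],[0,0,0,0,0,0,0.66]]'
```

```text
t: 12.7
tool_pos: [0.6432, -0.0157, 0.1152]
orientation: [-2.924, -1.139, 0.005]
force: [-5.9, 6.8, 0.7]
opening: 0.0317
```

```bash
python3 -m creep '[[0.0026,-0.0029,0,0,0,-1.72,0.66],[0.0025,-0.003,0,0,0,-1.72,0.66],[0,0,0,0,0,0,0.66]]'
```

```text
t: 12.95
tool_pos: [0.6484, -0.0215, 0.1151]
orientation: [-2.956, -1.051, 0.005]
force: [-6.4, 6.1, 0.8]
opening: 0.0319
```

```bash
python3 -m creep '[[0.0024,-0.0031,0,0,0,-1.72,0.66],[0.0023,-0.0031,0,0,0,-1.72,0.66],[0,0,0,0,0,0,0.66]]'
```

```text
t: 13.2
tool_pos: [0.6531, -0.0275, 0.1152]
orientation: [-2.987, -0.962, 0.005]
force: [-6.2, 8.3, 0.3]
opening: 0.032
```

```bash
python3 -m creep '[[0.0022,-0.0032,0,0,0,-1.72,0.66],[0.0021,-0.0033,0,0,0,-1.72,0.66],[0,0,0,0,0,0,0.66]]'
```

```text
t: 13.45
tool_pos: [0.6575, -0.0339, 0.1152]
orientation: [-3.014, -0.872, 0.005]
force: [-5.7, 7.0, -0.4]
opening: 0.0321
```

```bash
python3 -m creep '[[0.002,-0.0033,0,0,0,-1.72,0.66],[0.0019,-0.0034,0,0,0,-1.72,0.66],[0,0,0,0,0,0,0.66]]'
```

```text
t: 13.7
tool_pos: [0.6614, -0.0404, 0.1152]
orientation: [-3.039, -0.781, 0.005]
force: [-4.8, 8.9, 0.3]
opening: 0.0318
```

```bash
python3 -m creep '[[0.0018,-0.0035,0,0,0,-1.72,0.66],[0,0,0,0,0,0,0.66]]'
```

```text
t: 13.87
tool_pos: [0.6632, -0.0437, 0.1152]
orientation: [-3.05, -0.736, 0.005]
force: [-4.1, 9.8, 0.9]
opening: 0.0317
```

```bash
python3 -m creep '[[0.0017,-0.0035,0,0,0,-1.72,0.66],[0,0,0,0,0,0,0.66]]'
```

```text
t: 14.03
tool_pos: [0.6649, -0.0471, 0.1152]
orientation: [-3.06, -0.69, 0.005]
force: [-5.1, 8.4, 0.8]
opening: 0.0317
```

```bash
python3 -m creep '[[0.0016,-0.0036,0,0,0,-1.72,0.66],[0,0,0,0,0,0,0.66]]'
```

```text
t: 14.2
tool_pos: [0.6666, -0.0506, 0.1152]
orientation: [-3.07, -0.644, 0.005]
force: [-4.9, 9.3, -0.5]
opening: 0.032
```

```bash
python3 -m creep '[[0.0015,-0.0036,0,0,0,-1.72,0.66],[0,0,0,0,0,0,0.66]]'
```

```text
t: 14.37
tool_pos: [0.6681, -0.0541, 0.1152]
orientation: [-3.08, -0.598, 0.004]
force: [-4.2, 11.1, 0.5]
opening: 0.032
```

```bash
python3 -m creep '[[0.0014,-0.0036,0,0,0,-1.72,0.66],[0,0,0,0,0,0,0.66]]'
```

```text
t: 14.53
tool_pos: [0.6696, -0.0576, 0.1153]
orientation: [-3.088, -0.552, 0.004]
force: [-3.7, 10.3, 0.9]
opening: 0.032
```

```bash
python3 -m creep '[[0.0013,-0.0037,0,0,0,-1.72,0.66],[0,0,0,0,0,0,0.66]]'
```

```text
t: 14.7
tool_pos: [0.6712, -0.0617, 0.1154]
orientation: [-3.097, -0.506, 0.003]
force: [-1.7, 8.7, -0.3]
opening: 0.032
```

```bash
python3 -m creep '[[0.0012,-0.0037,0,0,0,-1.72,0.66],[0,0,0,0,0,0,0.66]]'
```

```text
t: 14.87
tool_pos: [0.6726, -0.066, 0.1155]
orientation: [-3.105, -0.459, 0.003]
force: [-2.1, 6.6, 0.1]
opening: 0.0319
```

```bash
python3 -m creep '[[0.0011,-0.0037,0,0,0,-1.72,0.66],[0,0,0,0,0,0,0.66]]'
python3 - <<'E'
from h import *
p,d=vision.read_camera("top"); np.savez("top5.npz",p=p)
E
```

```text
t: 15.03
tool_pos: [0.6735, -0.069, 0.1154]
orientation: [-3.11, -0.412, 0.004]
force: [-2.6, 10.6, 0.5]
opening: 0.0319
```

Force fell from 11.8 to 6.9 N, then rose to 10.9 N. That fits break-over followed by the dead stop, so I stop pulling. I'll back off along the arc: a sprung tube should follow the finger.

```bash
python3 -m creep '[[-0.0012,0.0037,0,0,0,1.72,0.66],[0,0,0,0,0,0,0.66]]'; python3 -m creep '[[-0.0012,0.0037,0,0,0,1.72,0.66],[0,0,0,0,0,0,0.66]]';  python3 -m creep '[[-0.0013,0.0037,0,0,0,1.72,0.66],[0,0,0,0,0,0,0.66]]'; python3 -m creep '[[-0.0014,0.0036,0,0,0,1.72,0.66],[0,0,0,0,0,0,0.66]]';python3 -m creep '[[-0.0014,0.0036,0,0,0,1.72,0.66],[0,0,0,0,0,0,0.66]]'
```

```text
t: 15.25
tool_pos: [0.6724, -0.0652, 0.1156]
orientation: [-3.104, -0.465, 0.003]
force: [-1.2, 5.9, -0.1]
opening: 0.0314
t: 15.42
tool_pos: [0.671, -0.0614, 0.1155]
orientation: [-3.096, -0.512, 0.003]
force: [-2.5, 7.5, -0.4]
opening: 0.0318
t: 15.58
tool_pos: [0.6694, -0.0571, 0.1154]
orientation: [-3.087, -0.559, 0.004]
force: [-4.2, 10.7, -0.6]
opening: 0.0317
t: 15.75
tool_pos: [0.6681, -0.0539, 0.1154]
orientation: [-3.079, -0.605, 0.004]
force: [-3.8, 7.0, 0.1]
opening: 0.0318
t: 15.92
tool_pos: [0.667, -0.0512, 0.1156]
orientation: [-3.071, -0.651, 0.003]
force: [-2.3, 3.4, -0.5]
opening: 0.0316
```

The tube followed the finger back with the same force profile, so it had clicked and has sprung straight. I'll back off until unloaded, open, and rise.

```bash
python3 -m creep '[[-0.0015,0.0032,0,0,0,1,0.66],[0,0,0,0,0,0,0.66]]'; python3 -m creep '[[0,0,0,0,0,0,0.3],[0,0,0,0,0,0,0],[0,0,0,0,0,0,0],[0,0,0,0,0,0,0],[0,0,0,0,0,0,0],[0,0,0.03,0,0,0,0],[0,0,0.03,0,0,0,0],[0,0,0.03,0,0,0,0],[0,0,0.01,0,0,0,0],[0,0,0,0,0,0,0]]'; python3 -m creep '[[0.03,0.03,0.03,0,0,0,0],[0.02,0.04,0.02,0,0,0,0],[0,0.04,0.02,0,0,0,0],[0,0.04,0,0,0,0,0],[0,0.04,0,0,0,0,0],[0,0.02,0,0,0,0,0],[0,0,0,0,0,0,0],[0,0,0,0,0,0,0]]'
python3 - <<'E'
from h import *
for n in("scene","top"):
    p,d=vision.read_camera(n); np.savez(n+"6.npz",p=p)
t=cv2.resize(p[170:285,285:425],None,fx=4,fy=4,interpolation=2); q=np.load("scene6.npz")["p"][150:240,260:370]
im=np.zeros((460,800,3),np.uint8); im[:,:560]=t; im[:196,560:]=cv2.resize(q,(240,196),interpolation=2)
im[220:320,560:720]=cv2.resize(p,(160,100)); cv2.imwrite("pics/c6.png",im[:,:,::-1])
print(robot.read_state()["t"],np.round(robot.read_state()["force"],1))
E
```

```text
t: 16.08
tool_pos: [0.6661, -0.0492, 0.1161]
orientation: [-3.068, -0.676, 0.001]
force: [-1.9, 0.9, -0.5]
opening: 0.0315
t: 16.92
tool_pos: [0.6688, -0.0503, 0.2213]
orientation: [3.066, 0.672, 0.011]
force: [0.1, -0.3, 0.3]
opening: 0.0912
t: 17.58
tool_pos: [0.7067, 0.1468, 0.2733]
orientation: [3.068, 0.677, -0.005]
force: [-0.6, -1.3, 0.4]
opening: 0.0931
17.6833 [-0.2 -0.9 -0.4]
```

View pics/c6.png

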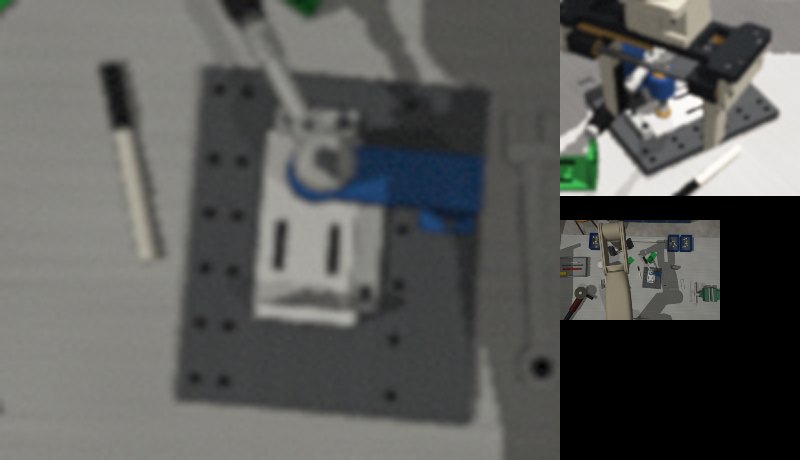

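```bash
python3 - <<'E'
from h import *
P=lambda a,z:plane("top",[(285+x/4-.4,170+y/4-.4) for x,y in a],z)[:,:2]
f=P([(255,318),(355,325)],.076); b=P([(203,67),(489,87),(472,423),(177,400)],.016); h=P([(324,165)],.148); 
loc=np.array([[70,75],[70,-110],[-145,-110],[-145,75]])/1e3
a=np.mean([np.arctan2(*(b[0]-b[3])[::-1]),np.arctan2(*(b[1]-b[2])[::-1])]);R=np.array([[np.cos(a),-np.sin(a)],[np.sin(a),np.cos(a)]]);o=(b-loc@R.T).mean(0)
v=f[0]-f[1];print("flange outer in fixture (home -.090,0)",(f.mean(0)-o)@R,"yaw rel",np.arctan2(-v[0],v[1])-a)
p0=np.load("top0.npz")["p"].astype(int);p1=np.load("top6.npz")["p"].astype(int)
for n,(u,w) in dict(marker=(319,215),spanner=(420,230),square=(470,265),tape=(462,188),offcut=(175,255),can=(168,180)).items():
    print(n,np.abs(p0-p1)[w-12:w+12,u-12:u+12].mean().round(1))
robot.close_job()
E
```

```text
flange outer in fixture (home -.090,0) [-0.09136688  0.00164421] yaw rel 0.004986735848731126
marker 26.3
spanner 33.6
square 22.3
tape 11.7
offcut 11.9
can 23.8
the job is handed in; nothing more can be done
```

I slid the bracket home against both stops, pulled the torque wrench clockwise until it clicked, let go, and handed the job in at about 18 s. The hand-in gives no verdict.

- **Bracket:** It met both stops with a clear rise in force. In the last top view it sits 1.4 mm short of home in x and 1.6 mm off in y, and is square within 0.005 rad. Those offsets are close to the calibration's 2 mm accuracy. I could not see the contact at the end stop directly, because the wrench head and frame hide it.
- **Click:** The pull rose from about 8 N to 11.8 N, fell to 6.9 N, then rose to about 11 N. That last rise suggests the tube had just reached its dead stop, so I stopped there. The tube pushed the finger back as I retreated along the arc, so it had broken over and sprung straight.
- **Clamp force:** I could not measure it directly. The pull never went above the click level, so I do not expect the clamp to be overtightened.
- **Bystanders:** My before-and-after picture comparison did not settle this, because the arm's shadow and the arm itself changed the images (differences of 12 to 34 grey levels). The final view shows the marker and spanner about where they started. The gripper passed well above everything else, and no unexpected contact forces showed.

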